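# Load the vial carrier and hold it up for handing over

## Robot

A 6-joint arm with a two-finger parallel gripper is mounted at the origin on a cart in front of the work surface, level with it; the furniture and walls round the work are solid. World frame = base frame: x ahead of the robot, y to its left, z up, the work surface at z = 0. Lengths are in m, angles in rad, forces in N, time in s.
With the tool pointing down it reaches from about 0.35 to 0.875 m from the base axis. Payload 15.5 kg.
Tool frame: the origin (TCP) lies between the finger pads; the fingertips stand 14 mm ahead of it and the grasp point (between the pads) lies 5 mm behind it (r.tip_reach is the distance from the TCP to the fingertips, in m); z points along the fingers, y is the line along which they close (so a half turn about z gives the same grasp; the last joint's range is limited). The gripper opens to 85 mm and grips with 20 to 120 N. Pads are 22 mm wide; open, the fingers measure 114 mm over their backs; the gripper's body (76 mm by 85 mm) begins 54 mm behind the grasp point. The pads swing forward as they close: fully open they stand 13 mm farther back than shut.
Start: joints at [-1.304, 0.494, 1.345, -0, 1.302, -0.096], TCP at [0.221, -0.585, 0.245] pointing down, gripper open.
Joint ranges: [-2.91, 2.91], [-0.82, 2.16], [0.22, 2.67], [-1.22, 4.37], [0.12, 2.79], [-3.08, 3.08]. Speed limits (rad/s): [1.89, 1.89, 2.57, 3.01, 3.01, 3.01].

## Interface

Orientations are given as a rotation vector (axis times angle).
In Python, from cell import r gives the robot as it stands. The module is installed in compiled form; this text tells all that it offers.
- The arm moves only by the tool step_arm, never from a script. Its argument "targets" is a list of rows, each a list of 7 numbers: the shift along the world's x, y, z scaled (see below), then the turn, a rotation vector about the world's x, y, z scaled (see below), then the gripper command: -1 is fully open, 1 is shut, values between are in proportion. A call has exactly 5 rows; each row is the pose to reach, as a shift and turn from the pose commanded when the call began, turning the shorter way round; what a row does not reach only later rows make up. The controller multiplies each number of a shift by 0.25 m and each number of a turn by pi rad. A row lasts 1/10 s, in which the tool goes at most 50 mm and 8.59 degrees, less where a joint would pass 70% of its speed; a pose out of reach is approached as far as the arm can. A call with a number of a shift or a turn outside -1 to 1 is refused whole. A call with a gripper value outside its range is refused whole. The fingers move at their own pace and stop on an object; "force" is the grip in N (left out, the last holds). Time passes only in rows, so rows that repeat a pose let the fingers close, or fill a call up. It gives the time, the measured TCP pose, the force, the opening and the grip force at its end, in the units of the state.
- r.get_state(): the state, without advancing time (a new reading comes with each control period).
- r.camera(name): name is "scene" or "side" or "wrist"; returns (picture, depth): 400x640x3 uint8, red, green, blue; 400x640 float32, m along the optical axis (not along the pixel's ray), 0 where there is no reading.
- r.camera_params(name): a dict with "fx", "fy", "cx", "cy" (pixels), "origin" and "rotation" of the camera in the world. Camera axes: x right, y down, z forward; pixel columns grow to the right and rows downward; lengths in m; the calibration is good to about 2 mm. A picture is of the moment at which its call begins: read the wrist's pose just before it. camera_params takes no time and is no camera call; for the wrist camera it gives the pose at the moment of the call.
- r.finish_job(): hands the job in; it is judged then, once.
The state is a dict: "time": time; "joints": joint angles; "dq": joint speeds; "joint_torque": joint torques, N m; "eef_pos": TCP position; "orientation": TCP orientation; "contact_force": force on the tool from outside, world axes, zero at the start; "moment": the same for the moment, N m; "gripper_width": finger opening in m; "finger_force": force on a finger pad.
Only numpy, scipy, OpenCV 4.12 (cv2) and the standard library are available. Lean on these libraries where they do the work, as an engineer would, in place of code of your own. Each camera call takes 0.05 s, during which the arm holds its last target. There are 200 camera calls.

## Task

Stand the blue-capped vial upright on the empty raised stand of the two-vial hand carrier and let go of it, then take the carrier by its black grip and lift it straight up, level, until it is at least 10 cm clear of the table. Finish while still holding it there, steady and level, with both vials standing on their stands, ready for a colleague to take; leave the red-capped vial and the green-labelled vial as they stand.

Things in the scene. Friction and masses are not known exactly. Their poses are not given: they have to be found in the camera images.
- carrier: Two-vial hand carrier: aluminium plate on rubber feet, 206 mm long, 74 mm wide, upper face 10 mm above the table; loose, 0.3 to 0.6 kg, balanced under its grip, standing at any yaw. Origin: centre of its underside. Axes: x along it towards the empty stand, y across, z up. Stands 80 mm either side of the middle along x
- carrier_grip (a point): Centre of the carrier's black grip: an upright block in the middle of the plate, 46 mm long along x, 18 mm thick along y, from 64 to 102 mm above the table (this point at 83 mm); pinch it across its 18 mm. Axes as the carrier's
- stand_empty (a point): Centre of the top of the empty stand of the carrier: a short pale round pillar with a flat black top, 38 mm across, 40 mm above the table, no rim. Axes as the carrier's
- stand_full (a point): Centre of the top of the other, equal stand, on which the orange-capped vial already stands
- blue_vial_mid (a point): Centre (half-way up, 21.5 mm above its foot) of the vial to load: stoppered glass vial, 22 mm across and 43 mm tall, blue cap and blue label, about 20 g, z up; loose on the table, it and the two bystander vials share three places at random
- orange_vial_mid (a point): Centre (half-way up) of the vial already on the carrier: stoppered glass vial, 22 mm across and 43 mm tall, orange cap, loose
- red_vial_mid (a point): Centre of a bystander: stoppered glass vial, 22 mm across and 43 mm tall, red cap, on the table, loose; leave alone
- green_vial_mid (a point): Centre of a bystander: larger stoppered vial, 27 mm across and 51 mm tall, grey cap and green label, on the table, loose; leave alone
There are look-alikes about, which are no part of the job. What is shaped like the part that bears blue_vial_mid but yellow is not meant.

How it is judged:
On the way:
1. the blue-capped vial stands on the empty stand, let go, and the carrier still stands on the table (angle between each of blue_vial_mid, orange_vial_mid's own z axis and vertical below 0.3 rad and horizontal distance between blue_vial_mid and stand_empty below 0.014 m and z of blue_vial_mid in the frame of stand_empty between 0.0155 and 0.0275 m and horizontal distance between orange_vial_mid and stand_full below 0.014 m and z of orange_vial_mid in the frame of stand_full between 0.0155 and 0.0275 m and contact force between each of the arm, the fingers and blue_vial below 0.1 N and contact force between the fingers and orange_vial below 0.1 N and height (world z) of carrier_grip below 0.09 m), for 0.3 s.
At the end, for the whole second after the job is handed in: Only the fingers hold the carrier, its underside at least 85 mm above the table, over the open table where it stood (grip at x below 0.70, y below 0.35), level within 8 degrees, at rest; blue- and orange-capped vials stand on their stands, centres within 14 mm, untouched by the fingers (angle between each of blue_vial_mid, orange_vial_mid's own z axis and vertical below 0.3 rad and horizontal distance between blue_vial_mid and stand_empty below 0.014 m and z of blue_vial_mid in the frame of stand_empty between 0.0155 and 0.0275 m and horizontal distance between orange_vial_mid and stand_full below 0.014 m and z of orange_vial_mid in the frame of stand_full between 0.0155 and 0.0275 m and contact force between each of the arm, the fingers and blue_vial below 0.1 N and contact force between the fingers and orange_vial below 0.1 N and height (world z) of carrier_grip above 0.168 m and angle between carrier_grip's own z axis and vertical below 0.14 rad and linear speed of carrier below 0.03 m/s and angular speed of carrier below 0.2 rad/s and contact force between the fingers and carrier above 2 N and world x of carrier_grip below 0.7 m and world y of carrier_grip below 0.35 m); the arm keeps its last pose, push and grip.
It fails at once if the carrier is tipped by more than 20 degrees (angle between carrier_grip's own z axis and vertical above 0.35 rad).
It fails at once if a bystander vial on the table is moved by more than 3 cm or knocked over (distance of any of red_vial_mid, green_vial_mid from where it was at the start of the episode above 0.03 m or angle between any of red_vial_mid, green_vial_mid's own z axis and vertical above 0.5 rad).
It also fails if it takes over 58 s, if anything falls off the work surface, if the arm or the gripper's body presses on something with over 40 N, if the wrist force passes 120 N, or if a joint passes its speed limit or range.

## Working session

There is one attempt and no reset: what is moved stays moved. The work goes in short steps, Python scripts to look and compute and a tool call to move; the robot and the scene stay as the last step left them, time stands still between calls to the robot, and variables do not carry over. Pictures are saved under pics/ and viewed, at most 10 in all, crops included, and the job is handed in when it is done.

Besides the shell and the picture viewer there is one more tool, called after "Call:" as name(argument=value, ...), one argument or row to a line, values as JSON. step_arm: Moves the arm, as the interface text tells. Shifts and turns lie within -1 to 1; 1 stands for 0.25 m of shift or pi rad of turn. Its arguments: {"type":"object","properties":{"targets":{"type":"array","items":{"type":"array","items":{"type":"number","minimum":-1,"maximum":1}}},"force":{"type":"number"}},"required":["targets"]}

```bash
mkdir -p pics; cat > h.py <<'E'
import numpy as np, cv2, pickle
from cell import r
def snap(name,tag):
    p=r.camera_params(name); im,d=r.camera(name)
    pickle.dump((p,im,d),open(f'{tag}.pkl','wb'))
    cv2.imwrite(f'pics/{tag}.png',im[:,:,::-1]); return p,im,d
def load(tag): return pickle.load(open(f'{tag}.pkl','rb'))
def cloud(p,d):
    v,u=np.mgrid[:d.shape[0],:d.shape[1]]
    c=np.stack([(u-p['cx'])/p['fx']*d,(v-p['cy'])/p['fy']*d,d],-1)
    return c@np.array(p['rotation']).T+np.array(p['origin'])
E
python3 - <<'E'
from h import *
for n in('scene','side'):
    p,im,d=snap(n,n+'1'); print(n,p['origin'],p['fx'])
print(r.get_state())
E
```

```text
scene [0.02478794 0.77228576 0.51594106] 514.714519120165
side [0.54566741 0.97154664 0.52197742] 392.44357542919073
{'time': 0.1, 'joints': array([-1.30447773e+00,  4.94127032e-01,  1.34604457e+00,  2.08716838e-05,
        1.30251435e+00, -9.54977482e-02]), 'dq': array([-2.32651458e-04,  5.43556809e-05, -1.99240835e-03, -9.58265868e-05,
       -9.49230651e-04,  6.56382789e-04]), 'joint_torque': array([-4.73204491e-04, -8.83596611e+01, -3.84560466e+01, -1.74777306e-04,
        5.36270891e-03, -1.77062866e-06]), 'eef_pos': array([ 0.22116458, -0.58424009,  0.24476449]), 'orientation': array([-3.08925239e+00, -5.65039912e-01,  1.14969257e-04]), 'contact_force': array([-0.15352798,  1.41350442,  0.20172051]), 'moment': array([ 0.02881261, -0.07976269, -0.02760357]), 'finger_force': 0.0, 'gripper_width': 0.08537415259980041}
```

View pics/scene1.png

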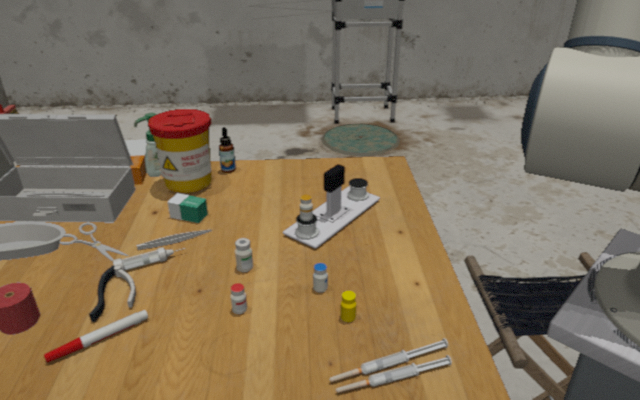

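View pics/side1.png

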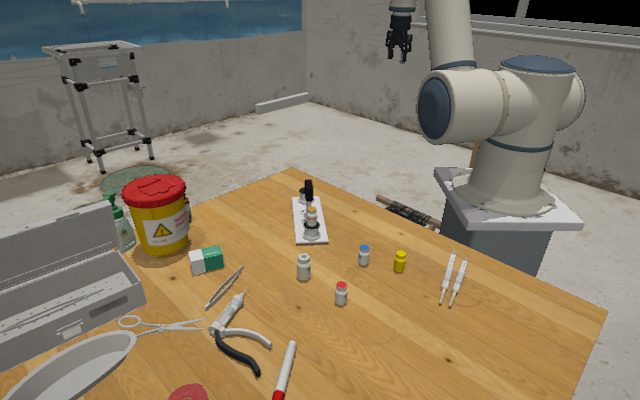

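The scene picture shows the blue vial at about (319,278), red at (238,298), green at (244,255) and the yellow look-alike at (348,306). On the carrier, the orange vial is at (306,207), the grip at (334,180) and the empty stand's top at (358,184). Next I locate them from depth.

```bash
python3 - <<'E'
from h import *
for tag,pts in(('scene1',dict(blue=(319,278),red=(238,298),green=(244,255),yellow=(348,306),orange=(306,207),grip=(334,180),empty=(358,184))),
               ('side1',dict(blue=(364,256),red=(341,293),green=(303,267),yellow=(400,261),orange=(311,218),grip=(309,190)))):
    p,im,d=load(tag); W=cloud(p,d)
    for k,(u,v) in pts.items():
        w=W[v-14:v+15,u-14:u+15].reshape(-1,3)
        c=W[v,u]; m=(np.hypot(*(w-c)[:,:2].T)<.03)&(w[:,2]>.012)&(w[:,2]<.2)
        w=w[m]; t=w[w[:,2]>w[:,2].max()-.006]
        print(tag,k,c.round(3),'top',w[:,2].max().round(3),'topc',((t.min(0)+t.max(0))/2).round(3),'all',((w.min(0)+w.max(0))/2)[:2].round(3),len(t))
    # grip axis
    g=(W[...,2]>.068)&(W[...,2]<.106)&(W[...,0]>.3)&(W[...,0]<.7)&(W[...,1]<.35)&(W[...,1]>-.3)&(im.max(-1)<70)
    q=W[g]; print('grip',q.min(0).round(3),q.max(0).round(3),cv2.minAreaRect((q[:,:2]*1000).astype(np.float32)))
    g=(W[...,2]>.004)&(W[...,2]<.016)&(W[...,0]>.3)&(W[...,0]<.75)&(W[...,1]<.3)&(W[...,1]>-.3)&(im.min(-1)>120)
    q=W[g]; 
    n,l,s,c=cv2.connectedComponentsWithStats(g.astype(np.uint8)); i=1+s[1:,4].argmax()
    q=W[l==i]; print('plate',cv2.minAreaRect((q[:,:2]*1000).astype(np.float32)),len(q))
E
```

```text
Traceback (most recent call last):
  File "h.py", line 11, in cloud
    return c@np.array(p['rotation']).T+np.array(p['origin'])
           ~~~~~~~~~~~~~~~~~~~~~~~~~~~^~~~~~~~~~~~~~~~~~~~~~
ValueError: operands could not be broadcast together with shapes (400,640) (3,)
```

```bash
sed -i "s/return c@np.array(p\['rotation'\]).T/return c@cv2.Rodrigues(np.array(p['rotation'],float))[0].T/" h.py
cat > m.py <<'E'
from h import *
for tag,pts in(('scene1',dict(blue=(319,278),red=(238,298),green=(244,255),yellow=(348,306),orange=(306,207),grip=(334,180),empty=(358,184))),
               ('side1',dict(blue=(364,256),red=(341,293),green=(303,267),yellow=(400,261),orange=(311,218),grip=(309,190)))):
    p,im,d=load(tag); W=cloud(p,d)
    for k,(u,v) in pts.items():
        w=W[v-14:v+15,u-14:u+15].reshape(-1,3)
        c=W[v,u]; m=(np.hypot(*(w-c)[:,:2].T)<.03)&(w[:,2]>.012)&(w[:,2]<.2)
        w=w[m]; t=w[w[:,2]>w[:,2].max()-.006]
        print(tag,k,c.round(3),'top',w[:,2].max().round(3),'topc',((t.min(0)+t.max(0))/2).round(3),'all',((w.min(0)+w.max(0))/2)[:2].round(3),len(t))
    g=(W[...,2]>.068)&(W[...,2]<.106)&(W[...,0]>.3)&(W[...,0]<.7)&(W[...,1]<.35)&(W[...,1]>-.3)&(im.max(-1)<70)
    q=W[g]
    if len(q): print('grip',q.min(0).round(3),q.max(0).round(3),cv2.minAreaRect((q[:,:2]*1000).astype(np.float32)))
    g=(W[...,2]>.004)&(W[...,2]<.016)&(W[...,0]>.3)&(W[...,0]<.75)&(W[...,1]<.3)&(W[...,1]>-.3)&(im.min(-1)>120)
    n,l,s,c=cv2.connectedComponentsWithStats(g.astype(np.uint8)); i=1+s[1:,4].argmax()
    q=W[l==i]; print('plate',cv2.minAreaRect((q[:,:2]*1000).astype(np.float32)),len(q))
E
python3 m.py
```

```text
scene1 blue [0.428 0.332 0.028] top 0.044 topc [0.433 0.324 0.041] all [0.431 0.325] 103
scene1 red [0.482 0.442 0.029] top 0.044 topc [0.488 0.438 0.041] all [0.487 0.438] 124
scene1 green [0.546 0.376 0.035] top 0.053 topc [0.556 0.369 0.05 ] all [0.554 0.37 ] 91
scene1 yellow [0.356 0.352 0.03 ] top 0.044 topc [0.362 0.345 0.041] all [0.361 0.346] 123
scene1 orange [0.534 0.248 0.069] top 0.084 topc [0.541 0.241 0.081] all [0.541 0.238] 69
scene1 grip [0.54  0.17  0.087] top 0.104 topc [0.548 0.162 0.101] all [0.548 0.162] 128
scene1 empty [0.552 0.086 0.04 ] top 0.043 topc [0.555 0.08  0.04 ] all [0.555 0.081] 162
grip [0.537 0.141 0.068] [0.555 0.184 0.104] ((545.8053588867188, 162.7254180908203), (42.71604919433594, 17.8060245513916), 89.25831604003906)
plate ((548.4758911132812, 159.7064208984375), (75.37936401367188, 207.76513671875), 5.0554327964782715) 1637
side1 blue [0.432 0.335 0.025] top 0.044 topc [0.431 0.325 0.041] all [0.431 0.327] 52
side1 red [0.487 0.446 0.028] top 0.044 topc [0.486 0.438 0.041] all [0.486 0.439] 72
side1 green [0.556 0.379 0.032] top 0.052 topc [0.555 0.369 0.049] all [0.555 0.371] 91
side1 yellow [0.362 0.353 0.027] top 0.043 topc [0.36  0.344 0.04 ] all [0.36  0.345] 61
side1 orange [0.541 0.25  0.062] top 0.084 topc [0.539 0.241 0.081] all [0.539 0.242] 46
side1 grip [0.546 0.183 0.095] top 0.103 topc [0.546 0.171 0.1  ] all [0.546 0.171] 55
grip [0.539 0.143 0.068] [0.555 0.186 0.103] ((547.6329956054688, 164.021240234375), (15.1336088180542, 42.72600555419922), 5.037814140319824)
plate ((546.6378173828125, 161.635498046875), (73.48263549804688, 206.50527954101562), 4.939121246337891) 913
```

Call:
step_arm(
  targets=[
    [0.12, 0.16, 0, 0, 0, 0.04, -0.18],
    [0.24, 0.32, 0, 0, 0, 0.08, -0.18],
    [0.36, 0.48, 0, 0, 0, 0.12, -0.18],
    [0.48, 0.64, 0, 0, 0, 0.16, -0.18],
    [0.6, 0.8, 0, 0, 0, 0.2, -0.18],
  ],
  force=30,
)

```text
time: 0.6
eef_pos: [0.3719, -0.3827, 0.2451]
orientation: [-2.761, -1.499, -0.0]
contact_force: [0.1, -0.5, 0.1]
gripper_width: 0.0504
finger_force: 0.0
```

Call:
step_arm(
  targets=[
    [0.06, 0.19, 0, 0, 0, 0.045, -0.18],
    [0.12, 0.38, 0, 0, 0, 0.09, -0.18],
    [0.18, 0.57, 0, 0, 0, 0.135, -0.18],
    [0.24, 0.76, 0, 0, 0, 0.18, -0.18],
    [0.3, 0.95, 0, 0, 0, 0.215, -0.18],
  ],
)

```text
time: 1.1
eef_pos: [0.4463, -0.1451, 0.2452]
orientation: [-2.107, -2.33, 0.0]
contact_force: [0.9, 0.0, -0.0]
gripper_width: 0.0506
finger_force: 0.0
```

Call:
step_arm(
  targets=[
    [0, 0.2, 0, 0, 0, 0, -0.18],
    [0, 0.4, 0, 0, 0, 0, -0.18],
    [0, 0.6, 0, 0, 0, 0, -0.18],
    [0, 0.8, 0, 0, 0, 0, -0.18],
    [0, 1, 0, 0, 0, 0, -0.18],
  ],
)

```text
time: 1.6
eef_pos: [0.4457, 0.105, 0.2453]
orientation: [2.114, 2.324, -0.0]
contact_force: [3.1, 1.0, 0.8]
gripper_width: 0.0503
finger_force: 0.0
```

Call:
step_arm(
  targets=[
    [-0.01, 0.2, 0, 0, 0, 0, -0.18],
    [-0.03, 0.4, 0, 0, 0, 0, -0.18],
    [-0.05, 0.6, 0, 0, 0, 0, -0.18],
    [-0.06, 0.8, 0, 0, 0, 0, -0.18],
    [-0.06, 0.8, 0, 0, 0, 0, -0.18],
  ],
)

```text
time: 2.1
eef_pos: [0.4304, 0.3079, 0.245]
orientation: [-2.108, -2.328, -0.002]
contact_force: [0.2, 0.1, -0.6]
gripper_width: 0.0505
finger_force: 0.0
```

```bash
python3 - <<'E'
from h import *
p,im,d=snap('wrist','w1'); print(p['origin'],r.get_state()['eef_pos'])
W=cloud(p,d); hsv=cv2.cvtColor(im,cv2.COLOR_RGB2HSV)
g=(hsv[...,0]>100)&(hsv[...,0]<125)&(hsv[...,1]>130)&(W[...,2]>.005)&(W[...,2]<.06)
q=W[g]; print(len(q))
for a,b in((.03,.06),):
    t=q[(q[:,2]>a)&(q[:,2]<b)]; print(t.min(0).round(4),t.max(0).round(4),((t.min(0)+t.max(0))/2).round(4))
E
```

```text
[0.42351183 0.37494927 0.37308443] [0.43050328 0.30548122 0.24483693]
235
[0.4235 0.3155 0.0398] [0.441  0.3328 0.0436] [0.4322 0.3242 0.0417]
```

View pics/w1.png

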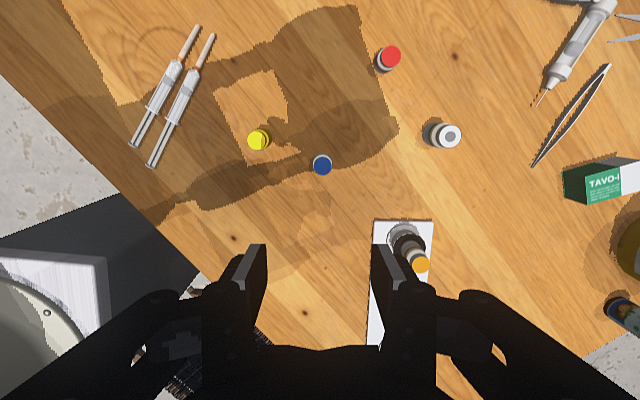

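Wrist view: blue cap at (322,165), yellow at (258,140), orange at (420,264). The blue vial is at about (0.432, 0.3245), so I descend on it.

Call:
step_arm(
  targets=[
    [0.004, 0.086, -0.1, 0, 0, 0, -0.18],
    [0.004, 0.086, -0.3, 0, 0, 0, -0.18],
    [0.004, 0.086, -0.5, 0, 0, 0, -0.18],
    [0.004, 0.086, -0.62, 0, 0, 0, -0.18],
    [0.004, 0.086, -0.66, 0, 0, 0, -0.18],
  ],
)

```text
time: 2.65
eef_pos: [0.4309, 0.3225, 0.0775]
orientation: [-2.114, -2.322, 0.008]
contact_force: [-0.4, -0.5, 1.5]
gripper_width: 0.0505
finger_force: 0.0
```

Call:
step_arm(
  targets=[
    [0, 0, 0, 0, 0, 0, -0.18],
    [0, 0, 0, 0, 0, 0, -0.18],
    [0, 0, 0, 0, 0, 0, -0.18],
    [0, 0, 0, 0, 0, 0, -0.18],
    [0, 0, 0, 0, 0, 0, -0.18],
  ],
)

```text
time: 3.15
eef_pos: [0.4326, 0.3247, 0.0812]
orientation: [2.113, 2.324, 0.002]
contact_force: [0.4, -0.6, -0.2]
gripper_width: 0.0501
finger_force: 0.0
```

Call:
step_arm(
  targets=[
    [0, 0, -0.06, 0, 0, 0, -0.18],
    [0, 0, -0.12, 0, 0, 0, -0.18],
    [0, 0, -0.18, 0, 0, 0, -0.18],
    [0, 0, -0.22, 0, 0, 0, -0.18],
    [0, 0, -0.24, 0, 0, 0, -0.18],
  ],
)

```text
time: 3.65
eef_pos: [0.4321, 0.3244, 0.0197]
orientation: [-2.114, -2.324, 0.001]
contact_force: [0.1, 0.3, 0.9]
gripper_width: 0.0504
finger_force: 0.0
```

Call:
step_arm(
  targets=[
    [0, 0, 0, 0, 0, 0, -0.18],
    [0, 0, 0, 0, 0, 0, 0.2],
    [0, 0, 0, 0, 0, 0, 0.4],
    [0, 0, 0, 0, 0, 0, 0.6],
    [0, 0, 0, 0, 0, 0, 0.8],
  ],
  force=25,
)

```text
time: 4.15
eef_pos: [0.4325, 0.3246, 0.0209]
orientation: [2.113, 2.324, 0.001]
contact_force: [-0.8, -0.2, 7.4]
gripper_width: 0.021
finger_force: 24.3
```

Call:
step_arm(
  targets=[
    [0, 0, 0, 0, 0, 0, 1],
    [0, 0, 0, 0, 0, 0, 1],
    [0, 0, 0, 0, 0, 0, 1],
    [0, 0, 0, 0, 0, 0, 1],
    [0, 0, 0, 0, 0, 0, 1],
  ],
)

```text
time: 4.65
eef_pos: [0.4325, 0.3246, 0.0209]
orientation: [2.114, 2.324, 0.001]
contact_force: [-0.0, -1.2, 5.8]
gripper_width: 0.0212
finger_force: 24.3
```

Call:
step_arm(
  targets=[
    [0, 0, 0.06, 0, 0, 0, 1],
    [0, 0, 0.2, 0, 0, 0, 1],
    [0, 0, 0.36, 0, 0, 0, 1],
    [0, 0, 0.52, 0, 0, 0, 1],
    [0, 0, 0.6, 0, 0, 0, 1],
  ],
)

```text
time: 5.15
eef_pos: [0.433, 0.325, 0.1738]
orientation: [2.113, 2.323, 0.006]
contact_force: [-0.2, 0.1, -1.4]
gripper_width: 0.0217
finger_force: 24.6
```

Call:
step_arm(
  targets=[
    [0.05, -0.05, 0.02, 0, 0, 0, 1],
    [0.16, -0.2, 0.04, 0, 0, 0, 1],
    [0.26, -0.36, 0.04, 0, 0, 0, 1],
    [0.36, -0.52, 0.04, 0, 0, 0, 1],
    [0.41, -0.6, 0.04, 0, 0, 0, 1],
  ],
)

```text
time: 5.65
eef_pos: [0.5364, 0.1715, 0.1807]
orientation: [2.115, 2.322, 0.001]
contact_force: [0.1, 0.7, 0.1]
gripper_width: 0.0211
finger_force: 24.6
```

Call:
step_arm(
  targets=[
    [0.03, -0.1, 0, 0, 0, 0, 1],
    [0.05, -0.25, 0, 0, 0, 0, 1],
    [0.07, -0.32, 0, 0, 0, 0, 1],
    [0.08, -0.37, 0, 0, 0, 0, 1],
    [0.08, -0.37, 0, 0, 0, 0, 1],
  ],
)

```text
time: 6.15
eef_pos: [0.555, 0.0809, 0.1804]
orientation: [2.115, 2.322, 0.0]
contact_force: [0.6, 0.4, 0.1]
gripper_width: 0.0215
finger_force: 24.6
```

```bash
python3 - <<'E'
from h import *
p,im,d=snap('wrist','w2'); s=r.get_state(); print(s['eef_pos'],s['orientation'],s['gripper_width'])
p2,im2,d2=snap('scene','s2')
cv2.imwrite('pics/c2.png',np.hstack([im[:,120:520],cv2.resize(im2[120:280,260:420],(400,400))])[:,:,::-1])
E
```

```text
[0.55469438 0.08184224 0.18038407] [-2.11476807e+00 -2.32316370e+00 -2.23968667e-04] 0.02104193215242785
```

View pics/c2.png

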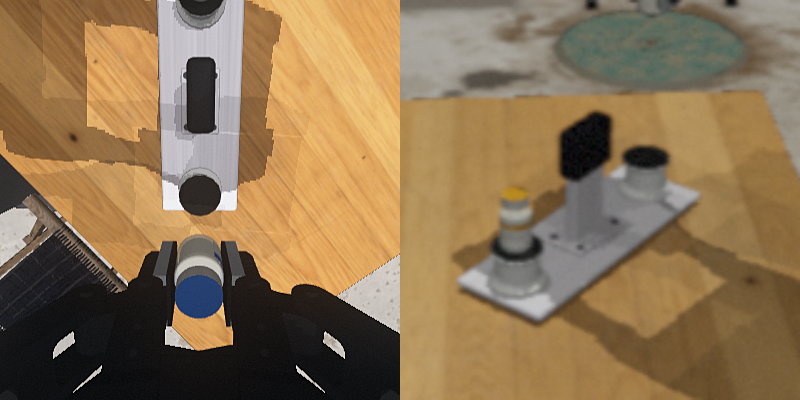

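The wrist crop shows the vial held upright, its cap at (320,297) in the full image. The black stand top is at (320,196) and the grip at (320,95). I measure both from this view.

```bash
python3 - <<'E'
from h import *
p,im,d=load('w2'); W=cloud(p,d)
dark=im.max(-1)<75
def rect(m,n):
    k,l,s,c=cv2.connectedComponentsWithStats(m.astype(np.uint8)); i=1+s[1:,4].argmax(); q=W[l==i]
    print(n,len(q),((q.min(0)+q.max(0))/2).round(4),q.min(0).round(3),q.max(0).round(3),cv2.minAreaRect((q[:,:2]*1000).astype(np.float32)))
Z=W[...,2]
rect(dark&(Z>.034)&(Z<.046)&(W[...,1]<.13),'stand')
rect(dark&(Z>.095)&(Z<.11),'griptop')
rect((im.min(-1)>100)&(Z>.004)&(Z<.016),'plate')
hsv=cv2.cvtColor(im,cv2.COLOR_RGB2HSV)
m=(hsv[...,0]>100)&(hsv[...,0]<125)&(hsv[...,1]>130)
m[:260]=0; rect(m,'cap')
E
```

```text
stand 1302 [0.5555 0.0803 0.0388] [0.537 0.062 0.036] [0.574 0.098 0.042] ((555.8161010742188, 80.58039093017578), (35.90619659423828, 35.79139709472656), 33.67316818237305)
griptop 2057 [0.5487 0.1596 0.1001] [0.538 0.137 0.097] [0.559 0.182 0.103] ((548.72900390625, 159.4005126953125), (17.563343048095703, 44.848854064941406), 5.052878379821777)
plate 12626 [0.5495 0.1494 0.011 ] [0.505 0.055 0.006] [0.594 0.244 0.016] ((549.395263671875, 149.1084747314453), (73.8309097290039, 184.43246459960938), 5.098692417144775)
cap 1597 [0.5548 0.11   0.2537] [0.546 0.072 0.199] [0.564 0.148 0.308] ((553.0215454101562, 110.05923461914062), (18.248552322387695, 76.56777954101562), 3.450422525405884)
```

Call:
step_arm(
  targets=[
    [0.004, -0.006, -0.08, 0, 0, 0, 1],
    [0.004, -0.006, -0.16, 0, 0, 0, 1],
    [0.004, -0.006, -0.24, 0, 0, 0, 1],
    [0.004, -0.006, -0.3, 0, 0, 0, 1],
    [0.004, -0.006, -0.34, 0, 0, 0, 1],
  ],
)

```text
time: 6.75
eef_pos: [0.5551, 0.0816, 0.0943]
orientation: [-2.112, -2.325, 0.001]
contact_force: [-0.1, 0.2, -0.5]
gripper_width: 0.0212
finger_force: 24.6
```

Call:
step_arm(
  targets=[
    [0, 0, -0.03, 0, 0, 0, 1],
    [0, 0, -0.06, 0, 0, 0, 1],
    [0, 0, -0.09, 0, 0, 0, 1],
    [0, 0, -0.112, 0, 0, 0, 1],
    [0, 0, -0.112, 0, 0, 0, 1],
  ],
)

```text
time: 7.25
eef_pos: [0.5554, 0.0804, 0.0667]
orientation: [-2.113, -2.324, 0.001]
contact_force: [-0.2, 0.1, -0.1]
gripper_width: 0.0214
finger_force: 24.6
```

Call:
step_arm(
  targets=[
    [0, 0, -0.01, 0, 0, 0, 1],
    [0, 0, -0.016, 0, 0, 0, 1],
    [0, 0, -0.016, 0, 0, 0, 1],
    [0, 0, -0.016, 0, 0, 0, 1],
    [0, 0, -0.016, 0, 0, 0, 1],
  ],
)

```text
time: 7.75
eef_pos: [0.5558, 0.0805, 0.0634]
orientation: [2.114, 2.324, 0.0]
contact_force: [0.2, -0.6, -0.2]
gripper_width: 0.0211
finger_force: 24.6
```

Call:
step_arm(
  targets=[
    [0, 0, -0.004, 0, 0, 0, 1],
    [0, 0, -0.007, 0, 0, 0, 1],
    [0, 0, -0.007, 0, 0, 0, 1],
    [0, 0, -0.007, 0, 0, 0, 1],
    [0, 0, -0.007, 0, 0, 0, 1],
  ],
)

```text
time: 8.25
eef_pos: [0.5558, 0.0805, 0.0615]
orientation: [2.114, 2.324, 0.0]
contact_force: [-0.0, 0.3, -0.1]
gripper_width: 0.0211
finger_force: 24.6
```

Call:
step_arm(
  targets=[
    [0, 0, -0.002, 0, 0, 0, 1],
    [0, 0, -0.003, 0, 0, 0, 1],
    [0, 0, -0.003, 0, 0, 0, 1],
    [0, 0, -0.003, 0, 0, 0, 1],
    [0, 0, -0.003, 0, 0, 0, 1],
  ],
)

```text
time: 8.75
eef_pos: [0.5558, 0.0805, 0.0609]
orientation: [2.114, 2.324, 0.0]
contact_force: [-1.7, -0.1, 5.1]
gripper_width: 0.0213
finger_force: 25.0
```

The vial now touches the stand (5 N), so I open slowly.

Call:
step_arm(
  targets=[
    [0, 0, 0, 0, 0, 0, 0.48],
    [0, 0, 0, 0, 0, 0, 0.4],
    [0, 0, 0, 0, 0, 0, 0.3],
    [0, 0, 0, 0, 0, 0, 0.15],
    [0, 0, 0, 0, 0, 0, 0],
  ],
  force=20,
)

```text
time: 9.25
eef_pos: [0.5557, 0.0805, 0.0607]
orientation: [-2.114, -2.324, 0.0]
contact_force: [1.2, -0.2, -0.1]
gripper_width: 0.0424
finger_force: 0.0
```

Call:
step_arm(
  targets=[
    [0, 0, 0, 0, 0, 0, -0.1],
    [0, 0, 0, 0, 0, 0, -0.1],
    [0, 0, 0, 0, 0, 0, -0.1],
    [0, 0, 0.02, 0, 0, 0, -0.1],
    [0, 0, 0.05, 0, 0, 0, -0.1],
  ],
)

```text
time: 9.75
eef_pos: [0.5555, 0.0804, 0.0735]
orientation: [-2.113, -2.324, 0.001]
contact_force: [0.5, -0.4, 0.6]
gripper_width: 0.0471
finger_force: 0.0
```

Call:
step_arm(
  targets=[
    [0, 0, 0.08, 0, 0, 0, -0.1],
    [0, 0, 0.16, 0, 0, 0, -0.1],
    [0, 0, 0.26, 0, 0, 0, -0.1],
    [0, 0, 0.36, 0, 0, 0, -0.1],
    [0, 0, 0.4, 0, 0, 0, -0.1],
  ],
)

```text
time: 10.25
eef_pos: [0.5566, 0.0805, 0.1761]
orientation: [2.112, 2.322, 0.004]
contact_force: [-0.4, 0.0, 0.3]
gripper_width: 0.0468
finger_force: 0.0
```

```bash
python3 - <<'E'
from h import *
s=r.get_state(); print(s['eef_pos'],s['time'])
p,im,d=snap('wrist','w3')
p2,im2,d2=snap('scene','s3')
cv2.imwrite('pics/c3.png',np.hstack([im[:,120:520],cv2.resize(im2[120:280,260:420],(400,400))])[:,:,::-1])
W=cloud(p2,d2)
def cap(hr,W,im,n):
    hsv=cv2.cvtColor(im,cv2.COLOR_RGB2HSV); Z=W[...,2]
    m=(hsv[...,0]>=hr[0])&(hsv[...,0]<hr[1])&(hsv[...,1]>110)&(Z>.072)&(Z<.09)&(W[...,1]<.3)&(W[...,0]<.7)&(W[...,0]>.4)
    q=W[m]; print(n,len(q), ((q.min(0)+q.max(0))/2).round(4) if len(q) else '')
for t in('s3','w3'):
    p,im,d=load(t); W=cloud(p,d)
    cap((100,125),W,im,t+' blue'); cap((8,25),W,im,t+' orange')
    Z=W[...,2]; m=(im.max(-1)<75)&(Z>.096)&(Z<.108)&(abs(W[...,1]-.16)<.04)&(abs(W[...,0]-.548)<.04)
    q=W[m]; print('grip',len(q),((q.min(0)+q.max(0))/2).round(4),cv2.minAreaRect((q[:,:2]*1000).astype(np.float32)))
E
```

```text
[0.55662697 0.0805185  0.17608433] 10.25
s3 blue 29 [0.5504 0.1296 0.0819]
s3 orange 78 [0.5438 0.1614 0.0807]
grip 137 [0.5463 0.162  0.0998] ((546.2814331054688, 161.972900390625), (15.43997573852539, 40.45238494873047), 0.4754965901374817)
w3 blue 468 [0.5556 0.0804 0.0817]
w3 orange 0 
grip 2185 [0.5485 0.1598 0.0998] ((548.5313110351562, 159.86468505859375), (17.816844940185547, 45.27639389038086), 5.82978630065918)
```

View pics/c3.png

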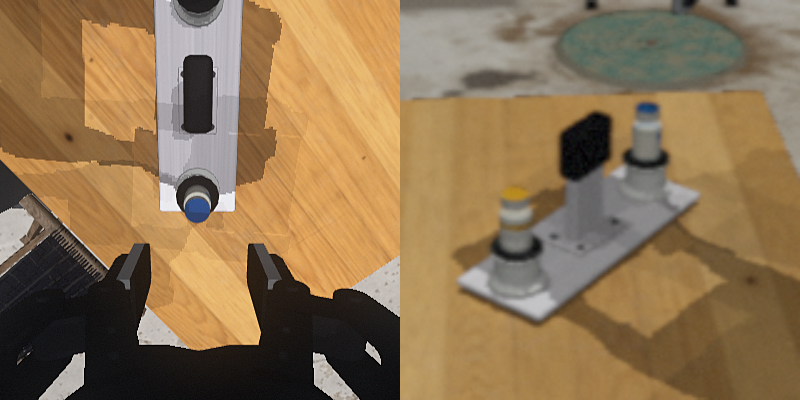

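Blue stands centred on its stand at (0.5556, 0.0804), and orange is still upright. The grip is at (0.5485, 0.160) with yaw matching the tool. Next I take the grip.

Call:
step_arm(
  targets=[
    [-0.006, 0.07, 0, 0, 0, 0, -0.1],
    [-0.014, 0.17, 0, 0, 0, 0, -0.1],
    [-0.024, 0.27, 0, 0, 0, 0, -0.1],
    [-0.028, 0.318, 0, 0, 0, 0, -0.1],
    [-0.028, 0.318, 0, 0, 0, 0, -0.1],
  ],
)

```text
time: 10.85
eef_pos: [0.5481, 0.161, 0.1724]
orientation: [-2.111, -2.325, 0.002]
contact_force: [-0.8, -0.4, 0.0]
gripper_width: 0.0469
finger_force: 0.0
```

Call:
step_arm(
  targets=[
    [0, 0, 0, 0, 0, 0, -0.1],
    [0, 0, -0.06, 0, 0, 0, -0.1],
    [0, 0, -0.12, 0, 0, 0, -0.1],
    [0, 0, -0.18, 0, 0, 0, -0.1],
    [0, 0, -0.2, 0, 0, 0, -0.1],
  ],
)

```text
time: 11.35
eef_pos: [0.5482, 0.1588, 0.1219]
orientation: [-2.114, -2.322, 0.003]
contact_force: [0.3, -0.2, -0.9]
gripper_width: 0.0468
finger_force: 0.0
```

Call:
step_arm(
  targets=[
    [0, 0, -0.05, 0, 0, 0, -0.1],
    [0, 0, -0.1, 0, 0, 0, -0.1],
    [0, 0, -0.15, 0, 0, 0, -0.1],
    [0, 0, -0.176, 0, 0, 0, -0.1],
    [0, 0, -0.176, 0, 0, 0, -0.1],
  ],
)

```text
time: 11.85
eef_pos: [0.5482, 0.1599, 0.0782]
orientation: [-2.113, -2.324, 0.002]
contact_force: [-0.3, -0.2, 0.3]
gripper_width: 0.0471
finger_force: 0.0
```

Call:
step_arm(
  targets=[
    [0, 0, 0, 0, 0, 0, 0.1],
    [0, 0, 0, 0, 0, 0, 0.3],
    [0, 0, 0, 0, 0, 0, 0.4],
    [0, 0, 0, 0, 0, 0, 0.48],
    [0, 0, 0, 0, 0, 0, 0.52],
  ],
  force=20,
)

```text
time: 12.35
eef_pos: [0.5488, 0.16, 0.0795]
orientation: [2.114, 2.324, 0.0]
contact_force: [-0.2, -0.2, 0.5]
gripper_width: 0.0207
finger_force: 0.0
```

Call:
step_arm(
  targets=[
    [0, 0, 0, 0, 0, 0, 0.55],
    [0, 0, 0, 0, 0, 0, 0.58],
    [0, 0, 0, 0, 0, 0, 0.61],
    [0, 0, 0, 0, 0, 0, 0.7],
    [0, 0, 0, 0, 0, 0, 1],
  ],
)

```text
time: 12.85
eef_pos: [0.5488, 0.16, 0.0794]
orientation: [2.114, 2.324, 0.0]
contact_force: [-0.2, -0.1, 3.9]
gripper_width: 0.0178
finger_force: 20.0
```

Call:
step_arm(
  targets=[
    [0, 0, 0, 0, 0, 0, 1],
    [0, 0, 0, 0, 0, 0, 1],
    [0, 0, 0, 0, 0, 0, 1],
    [0, 0, 0, 0, 0, 0, 1],
    [0, 0, 0, 0, 0, 0, 1],
  ],
  force=70,
)

```text
time: 13.35
eef_pos: [0.5488, 0.16, 0.0795]
orientation: [2.114, 2.324, 0.0]
contact_force: [-0.6, 0.4, 6.2]
gripper_width: 0.0171
finger_force: 68.4
```

Call:
step_arm(
  targets=[
    [0, 0, 0.004, 0, 0, 0, 1],
    [0, 0, 0.01, 0, 0, 0, 1],
    [0, 0, 0.018, 0, 0, 0, 1],
    [0, 0, 0.026, 0, 0, 0, 1],
    [0, 0, 0.03, 0, 0, 0, 1],
  ],
)

```text
time: 13.85
eef_pos: [0.5487, 0.16, 0.0869]
orientation: [2.114, 2.324, 0.0]
contact_force: [0.1, -0.2, -4.1]
gripper_width: 0.0172
finger_force: 68.3
```

Call:
step_arm(
  targets=[
    [0, 0, 0.004, 0, 0, 0, 1],
    [0, 0, 0.012, 0, 0, 0, 1],
    [0, 0, 0.024, 0, 0, 0, 1],
    [0, 0, 0.036, 0, 0, 0, 1],
    [0, 0, 0.044, 0, 0, 0, 1],
  ],
)

```text
time: 14.35
eef_pos: [0.5488, 0.16, 0.0982]
orientation: [2.114, 2.324, 0.0]
contact_force: [-0.1, 0.0, -4.4]
gripper_width: 0.0168
finger_force: 68.3
```

```bash
python3 - <<'E'
from h import *
s=r.get_state(); print(s['eef_pos'],s['contact_force'],s['moment'])
p,im,d=snap('scene','s4'); p2,im2,d2=snap('side','d4')
cv2.imwrite('pics/c4.png',np.hstack([cv2.resize(im[100:260,260:420],(400,400)),cv2.resize(im2[140:270,250:380],(400,400))])[:,:,::-1])
E
```

```text
[0.54883789 0.1599834  0.0981661 ] [-0.09033456  0.01014347 -4.42877144] [-0.01635461  0.00631411 -0.0691234 ]
```

View pics/c4.png

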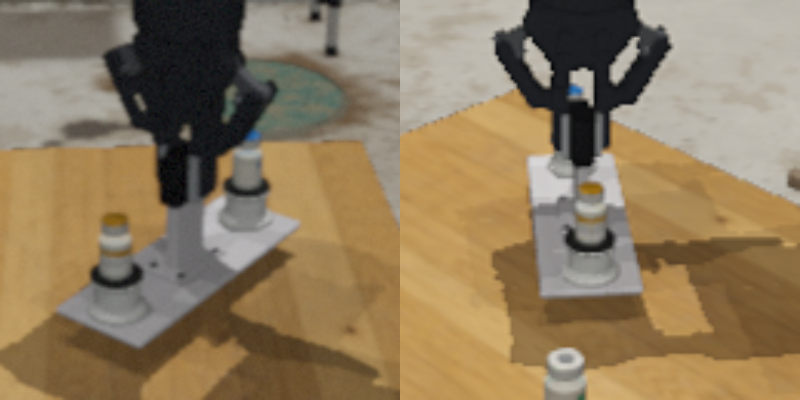

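The carrier is off the table and level, with both vials standing. I lift on to about 115 mm.

Call:
step_arm(
  targets=[
    [0, 0, 0.01, 0, 0, 0, 1],
    [0, 0, 0.03, 0, 0, 0, 1],
    [0, 0, 0.055, 0, 0, 0, 1],
    [0, 0, 0.08, 0, 0, 0, 1],
    [0, 0, 0.105, 0, 0, 0, 1],
  ],
)

```text
time: 14.95
eef_pos: [0.5488, 0.16, 0.1247]
orientation: [2.114, 2.324, 0.0]
contact_force: [0.7, 0.2, -4.9]
gripper_width: 0.0173
finger_force: 68.4
```

Call:
step_arm(
  targets=[
    [0, 0, 0.025, 0, 0, 0, 1],
    [0, 0, 0.05, 0, 0, 0, 1],
    [0, 0, 0.075, 0, 0, 0, 1],
    [0, 0, 0.1, 0, 0, 0, 1],
    [0, 0, 0.125, 0, 0, 0, 1],
  ],
)

```text
time: 15.45
eef_pos: [0.5487, 0.16, 0.1558]
orientation: [2.114, 2.324, -0.0]
contact_force: [-0.3, 0.4, -4.6]
gripper_width: 0.0169
finger_force: 68.4
```

Call:
step_arm(
  targets=[
    [0, 0, 0.025, 0, 0, 0, 1],
    [0, 0, 0.05, 0, 0, 0, 1],
    [0, 0, 0.075, 0, 0, 0, 1],
    [0, 0, 0.1, 0, 0, 0, 1],
    [0, 0, 0.12, 0, 0, 0, 1],
  ],
)

```text
time: 15.95
eef_pos: [0.5488, 0.16, 0.1859]
orientation: [2.114, 2.324, 0.0]
contact_force: [0.5, -0.0, -4.7]
gripper_width: 0.0171
finger_force: 68.4
```

Call:
step_arm(
  targets=[
    [0, 0, 0.015, 0, 0, 0, 1],
    [0, 0, 0.025, 0, 0, 0, 1],
    [0, 0, 0.032, 0, 0, 0, 1],
    [0, 0, 0.036, 0, 0, 0, 1],
    [0, 0, 0.036, 0, 0, 0, 1],
  ],
)

```text
time: 16.45
eef_pos: [0.5487, 0.16, 0.1942]
orientation: [-2.114, -2.324, 0.0]
contact_force: [-0.1, 0.8, -4.7]
gripper_width: 0.0168
finger_force: 68.4
```

Call:
step_arm(
  targets=[
    [0, 0, 0, 0, 0, 0, 1],
    [0, 0, 0, 0, 0, 0, 1],
    [0, 0, 0, 0, 0, 0, 1],
    [0, 0, 0, 0, 0, 0, 1],
    [0, 0, 0, 0, 0, 0, 1],
  ],
)

```text
time: 16.95
eef_pos: [0.5487, 0.16, 0.1942]
orientation: [-2.114, -2.324, 0.0]
contact_force: [0.4, 0.6, -5.0]
gripper_width: 0.0172
finger_force: 68.4
```

```bash
python3 - <<'E'
from h import *
p,im,d=snap('scene','s5'); p2,im2,d2=snap('side','d5')
cv2.imwrite('pics/c5.png',np.hstack([cv2.resize(im[60:260,240:440],(400,400)),cv2.resize(im2[120:270,230:380],(400,400))])[:,:,::-1])
for t in('s5','d5'):
    p,im,d=load(t); W=cloud(p,d); Z=W[...,2]
    g=(im.min(-1)>120)&(Z>.09)&(Z<.14)&(abs(W[...,0]-.548)<.07)&(abs(W[...,1]-.16)<.13)
    n,l,s,c=cv2.connectedComponentsWithStats(g.astype(np.uint8)); q=W[l==1+s[1:,4].argmax()]
    co=np.linalg.lstsq(np.c_[q[:,:2]-[.548,.16],np.ones(len(q))],q[:,2],rcond=None)[0]; print(t,len(q),co.round(3))
E
```

```text
s5 743 [0.004 0.018 0.125]
d5 662 [-0.002  0.013  0.125]
```

View pics/c5.png

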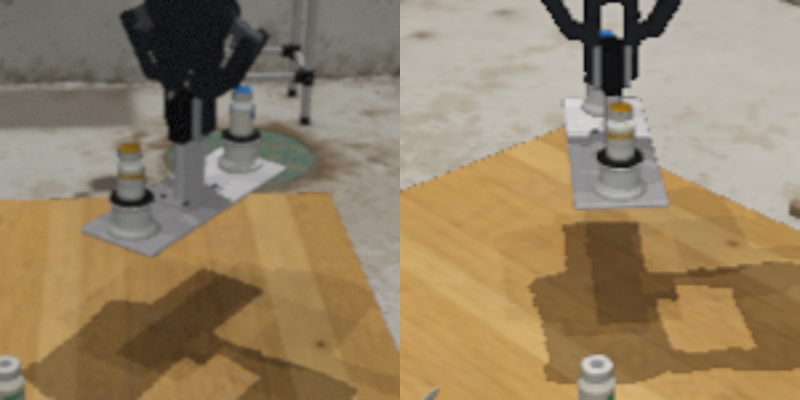

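The plate top is at 0.125 m, so the underside is about 115 mm up, within 1° of level. Both vials stand and the arm is steady, so I hand it in.

```bash
python3 -c "
from cell import r
print(r.finish_job())"
```

```text
the job is handed in; nothing more can be done
None
```

I stood the blue vial on the empty stand and let go of it, then lifted the carrier by its grip; I handed the job in with it held level and steady about 11.5 cm above the table, both vials standing and the red and green vials not touched (the hand-in returned no verdict).

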